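# Stow the trimming tool and click the case shut

### The job

Lay the loop-ended trimming tool in the empty front lane of the wooden tool case and let go of it, then swing the sprung lid down and press the thumb ledge at its front edge until the spring catch clicks and the lid stays shut by itself. Never push on the lid with more than 25 N, and do not disturb the other things on the bench.

Things in the scene. Friction and masses are not known exactly. Their poses are not given: they have to be found in the camera images.
- trimmer_center (a point): Trimming tool on the bench, 60 g: pale wooden handle 90 mm long (its x), 18 mm wide (y), 20 mm high, then a brass ferrule and at its +x end an open steel wire loop 32 mm wide. The point is the handle's middle, 10 mm above the bench; the loop's tip is 100 mm from it, the plain end 45 mm. Brush and paddle lie beside it about 100 mm apart, in any order, all roughly along world x.
- case: Plywood tool case, fixed: 150 mm deep (x), 220 mm wide (y), 50 mm high, walls and floor 5 mm. Origin: centre of its underside; front with the catch at -x, lid hinge at +x. A divider 35 mm high stands along y at x = +22 mm; behind it is the rear lane with two tools in it, before it the empty front lane.
- front_tray (a point): Centre of the floor of the empty front lane, 5 mm above the bench. The lane is 90 mm in x, 210 mm in y and 45 mm deep. Axes as the case.
- hinge (a point): Middle of the lid's hinge axis, which runs along the case's y, 50 mm above the bench and 78 mm behind the case's centre. Axes as the case. The lid: a board 6 mm thick, 236 mm wide, reaching 158 mm from this axis, its top face 8 mm above the axis when level; at the middle of its free edge is the thumb ledge.
- ledge (a point): Top of the steel thumb ledge at the middle of the lid's free edge. Ledge 60 mm wide (y), from 158 to 190 mm from the hinge axis, top flush with the lid's. The point is 176 mm from the axis and moves with the lid; its axes are the case's when the lid is level. Under it hangs a steel tongue, 27 mm below the hinge axis when level, which must go down past the catch's nose.
- catch_mount (a point): Point on the case's front face behind the spring catch, 30 mm above the bench, fixed to the case. The catch sticks out 23 mm: a steel nose with a slanted top that yields towards the case, and a hard stop bar under it. Its height was set by hand and varies by 20 mm from case to case (this point does not show it), so the click must be felt.
- case_lid (a joint): Lid angle, rad: 0 level, 1.57 upright; starts 1.5 to 1.75. A hinge spring pushes it open (up to 4 N at the ledge): it flies up if let go early. It clicks and stays somewhere between 0 and 0.14, by the catch's height. Near there the push at the ledge rises to 9 to 14 N within 5 to 8 mm, drops to nearly 0 as the tongue snaps under the nose, and some 5 mm lower meets the hard stop.
- brush: Flat paint-brush: pale wooden handle 14 mm wide, 12 mm high, steel ferrule and a dark bristle block 24 mm wide at its +x end; 150 mm long. Bystander, origin under the middle of the handle.
- paddle: Wooden modelling paddle: 16 mm wide, 12 mm high pale handle with a flat blade 34 mm wide at its +x end; 155 mm long. Bystander, origin under the middle of the handle.
- jar: Glass jar with steel cap, 76 mm across, 110 mm high. Bystander, origin at the centre of its underside.
- bowl: Terracotta bowl, 150 mm across, 70 mm high. Bystander, origin at the centre of its underside.
- mug: White ceramic cup, 76 mm across, 90 mm high. Bystander, origin at the centre of its underside.
Not all that is in view belongs to the job. Leave any orange look-alike of the part that bears trimmer_center alone.

How it is judged:
On the way, in this order (a step that is already met when the one before it is completed fails the run):
1. the trimming tool lies in the front lane, let go, with the lid still open (x of trimmer_center in the frame of front_tray between -0.042 and 0.042 m and y of trimmer_center in the frame of front_tray between -0.065 and 0.065 m and z of trimmer_center in the frame of front_tray between 0.004 and 0.016 m and contact force between the fingers and trimmer below 0.1 N and value of joint case_lid above 1 rad), for 0.2 s.
2. the lid has been swung down and pressed at the catch (value of joint case_lid below 0.15 rad), for 0.2 s.
At the end, for the whole second after the job is handed in: The trimming tool lies at rest on the floor of the front lane (middle of its handle within 42 mm in x and 65 mm in y of the lane's centre and less than 16 mm above its floor), and the lid stays shut by itself, held by the catch, at less than 0.15 rad (x of trimmer_center in the frame of front_tray between -0.042 and 0.042 m and y of trimmer_center in the frame of front_tray between -0.065 and 0.065 m and z of trimmer_center in the frame of front_tray between 0.004 and 0.016 m and value of joint case_lid below 0.15 rad and velocity of joint case_lid between -0.05 and 0.05 rad/s and linear speed of trimmer below 0.02 m/s); the robot touches nothing.
It fails at once if the robot pushes on the lid with more than 25 N (contact force between any of the fingers, the arm and case_lid above 25 N).
It fails at once if a bystander is moved by more than 30 mm (distance of any of brush, paddle, jar, bowl, mug from where it was at the start of the episode above 0.03 m).
It also fails if it takes over 67 s, if anything falls off the work surface, if the arm or the gripper's body presses on something with over 40 N, if the wrist force passes 120 N, or if a joint passes its speed limit or range.

### The arm

A 6-joint arm with a two-finger parallel gripper is mounted at the origin on the work surface. World frame = base frame: x ahead of the robot, y to its left, z up, the work surface at z = 0. Lengths are in m, angles in rad, forces in N, time in s.
With the tool pointing down it reaches from about 0.3 to 0.875 m from the base axis. Payload 6.4 kg.
Tool frame: the origin (TCP) lies between the finger pads; the fingertips stand 19 mm ahead of it and the grasp point (between the pads) is the TCP; z points along the fingers, y is the direction in which the jaws open and shut (so a half turn about z gives the same grasp; the last joint's range is limited). The gripper opens to 85 mm and grips with 20 to 120 N. Pads are 22 mm wide; open, the fingers measure 114 mm over their backs; the gripper's body (76 mm by 85 mm) begins 54 mm behind the grasp point. The pads swing forward as they close: fully open they stand 13 mm farther back than shut.
Start: joints at [1.03, 0.181, 1.607, -0, 1.354, -0.206], TCP at [0.189, 0.543, 0.25] pointing down, gripper open.
Joint ranges: [-2.99, 2.99], [-0.89, 2.07], [0.3, 2.58], [-1.14, 4.28], [0, 2.63], [-3.12, 3.12]. Speed limits (rad/s): [2.57, 2.57, 3.01, 3.14, 3.14, 3.14].

### API

Orientations are given as a unit quaternion [w, x, y, z].
In Python, from bench import * gives the robot as it stands.
- The arm moves only by the tool apply_moves, never from a script. Its argument "moves" is a list that holds one entry, the list of rows, each a list of 7 numbers: the shift along the tool's x, y, z in cm, then the turn, a rotation vector about the tool's x, y, z in rad, then the opening, from 0 (shut) to 1 (fully open). A call has 1 to 8 rows; each row is the pose to reach, as a shift and turn from the pose commanded when the call began, along the tool's axes at that moment; what a row does not reach only later rows make up. A row lasts 1/10 s, in which the tool goes at most 50 mm and 8.59 degrees, less where a joint would pass 70% of its speed; a pose out of reach is approached as far as the arm can. A call with a gripper value outside its range is refused whole. The fingers move at their own pace and stop on an object; the grip force is fixed at half the most. Time passes only in rows, so rows that repeat a pose let the fingers close. It gives the time, the measured TCP pose, the force and the opening at its end, in the units of the state.
- get_obs(): the state, without advancing time (a new reading comes with each control period).
- camera(name): name is "scene" or "side" or "wrist"; returns the picture (400x640x3 uint8, red, green, blue); there is no depth.
- get_calibration(name): a dict with "vertical_fov" (degrees; the focal length in pixels is half the picture's height over the tangent of half this angle, whatever the lens; pixels are square), "cx", "cy" (the principal point, pixels), "R" (3x3) and "t" (3): a world point X has camera coordinates R X + t. Camera axes: x right, y down, z forward; pixel columns grow to the right and rows downward; lengths in m; the calibration is good to about 2 mm. A picture is of the moment at which its call begins: read the wrist's pose just before it. get_calibration takes no time and is no camera call; for the wrist camera it gives the pose at the moment of the call.
- hand_in(): hands the job in, once; it reports no verdict.
The state is a dict: "time_s": time; "q": joint angles; "dq": joint speeds; "joint_efforts": joint torques, N m; "eef_pos": TCP position; "eef_rot": TCP orientation; "wrist_force": force on the tool from outside, world axes, zero at the start; "torque": the same for the moment, N m; "opening": opening from 0.0 (shut) to 1.0 (fully open).
Only numpy, scipy, OpenCV 4.12 (cv2) and the standard library are available. Lean on these libraries where they do the work, as an engineer would, in place of code of your own. Each camera call takes 0.05 s, during which the arm holds its last target. There are 200 camera calls.

## Working session

There is one attempt and no reset: what is moved stays moved. The work goes in short steps, Python scripts to look and compute and a tool call to move; the robot and the scene stay as the last step left them, time stands still between calls to the robot, and variables do not carry over. Pictures are saved under pics/ and viewed, about 8 in all and at most 12, crops included, and the job is handed in when it is done.

Besides the shell and the picture viewer there is one more tool, called in YAML: its name, and indented under it one key for each argument. apply_moves: Moves the arm, as the interface text tells. Its arguments: {"type":"object","properties":{"moves":{"type":"array","items":{"type":"array","items":{"type":"array","items":{"type":"number"}}}}},"required":["moves"]}

```bash
ls; mkdir -p pics
cat > h.py <<'E'
from bench import *
import numpy as np, cv2
from scipy.spatial.transform import Rotation as Rn
def K(name):
    c=get_calibration(name); f=200/np.tan(np.radians(c["vertical_fov"])/2)
    return f,c["cx"],c["cy"],np.array(c["R"]),np.array(c["t"])
def ray(k,u,v,z):
    f,cx,cy,R,t=k; d=R.T@np.array([(u-cx)/f,(v-cy)/f,1]); o=-R.T@t
    return o+d*(z-o[2])/d[2]
def proj(k,X):
    f,cx,cy,R,t=k; p=R@np.array(X)+t; return (cx+f*p[0]/p[2],cy+f*p[1]/p[2])
def pose():
    o=get_obs(); q=o["eef_rot"]; return np.array(o["eef_pos"]),Rn.from_quat([q[1],q[2],q[3],q[0]])
def snap(name,fn):
    k=K(name); im=camera(name); cv2.imwrite("pics/"+fn,cv2.cvtColor(np.asarray(im),cv2.COLOR_RGB2BGR)); return k,im
E
python3 - <<'E'
from h import *
print(get_obs())
for n in("scene","side","wrist"):
    k,im=snap(n,n+"0.png"); print(n,k)
a=[cv2.imread(f"pics/{n}0.png") for n in("scene","side")]
cv2.imwrite("pics/both.png",cv2.resize(np.vstack(a),None,fx=.75,fy=.75,interpolation=cv2.INTER_AREA))
E
```

```text
pics
{'time_s': 0.0, 'q': array([ 1.02967708e+00,  1.81551474e-01,  1.60800798e+00, -8.08518135e-06,
        1.35382458e+00, -2.06284512e-01]), 'dq': array([ 0.00022297,  0.00062358,  0.00248221,  0.00173017, -0.00014281,
       -0.00051621]), 'joint_efforts': array([ 2.31422218e-04, -4.44860101e+01, -3.51338446e+01, -9.04487160e-05,
        9.03527340e-03, -1.64098094e-05]), 'eef_pos': array([0.18865186, 0.54261244, 0.24937829]), 'eef_rot': array([-3.23309670e-04,  1.66635454e-01,  9.86018166e-01, -8.35312028e-04]), 'wrist_force': array([-0.37092987, -0.25845486, -0.92036986]), 'torque': array([ 0.00440393,  0.04363477, -0.02943186]), 'opening': 1.003299521625099}
scene (np.float64(470.9126498652871), 325.61206531706137, 200.6797781873067, array([[ 0.54265196,  0.83991643,  0.00832072],
       [ 0.59676421, -0.37854749, -0.70751274],
       [-0.59110179,  0.38889868, -0.7066516 ]]), array([-0.24834736, -0.30610798,  1.92134486]))
side (np.float64(385.53476411579317), 320.32901197787567, 202.1910548495051, array([[ 0.81304449, -0.58194621,  0.01724146],
       [-0.41526578, -0.6004207 , -0.68341007],
       [ 0.40806003,  0.548483  , -0.72983109]]), array([-0.46908593,  0.25505464,  0.822161  ]))
wrist (np.float64(334.8626835367341), 314.2119200721531, 202.99709513915647, array([[ 0.3286963 ,  0.94443471, -0.00135173],
       [ 0.90669852, -0.31516159,  0.28030514],
       [ 0.26430389, -0.09336087, -0.95991   ]]), array([-0.57377357, -0.0357049 ,  0.37774442]))
```

View pics/scene0.png

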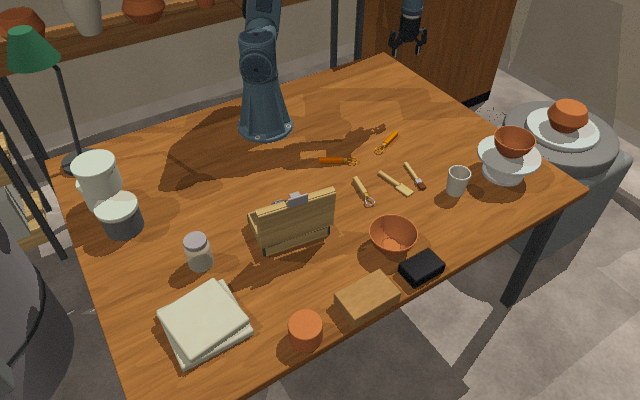

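View pics/side0.png

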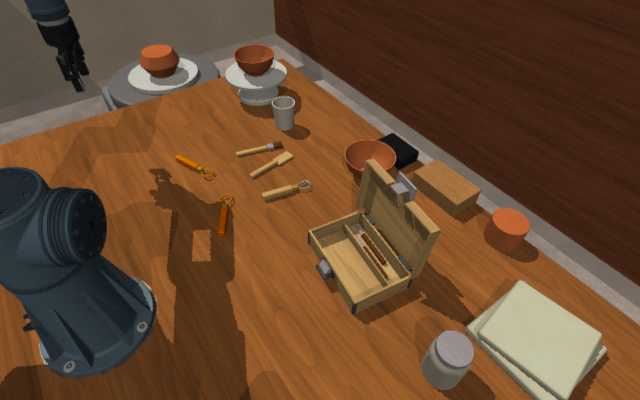

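Both views show the case with its lid open: scene (290,222), side (360,255). Three pale tools lie beside it. In the side view:
- (285,190): a wire loop at its end, so it fits the trimmer.
- (272,163): a flat blade, the paddle.
- (260,150): dark bristles, the brush.

The orange loop tools at side (195,165) and (225,215) are look-alikes to leave alone. I'll confirm with one enlarged crop.

Run:
```python
from h import *
a=cv2.imread("pics/side0.png")
x=cv2.resize(a[140:320,225:445],None,fx=3.4,fy=3.4,interpolation=cv2.INTER_CUBIC); x=x[:600,:800]
cv2.imwrite("pics/c1.png",x)
s=K("side");c=K("scene")
for u,v in[(264,196),(298,188),(312,185)]: print("trim side",ray(s,u,v,.01))
for u,v in[(355,178),(366,194),(371,206)]: print("trim scene",ray(c,u,v,.01))
for u,v in[(309,236),(355,305),(411,278)]: print("case top",ray(s,u,v,.05))
# mask of pale wood around trimmer in both views
for n,k,(u0,u1,v0,v1) in(("side",s,(255,320,175,205)),("scene",c,(350,380,172,212))):
    im=cv2.imread(f"pics/{n}0.png")[v0:v1,u0:u1]; h=cv2.cvtColor(im,cv2.COLOR_BGR2HSV)
    m=((h[...,2]>150)&(h[...,1]<150)).astype(np.uint8)
    N,l,st,ce=cv2.connectedComponentsWithStats(m); i=1+st[1:,4].argmax(); 
    y,xx=np.nonzero(l==i); P=np.array([ray(k,q+u0,w+v0,.012)[:2] for q,w in zip(xx,y)])
    r=cv2.minAreaRect((P*1000).astype(np.float32)); print(n,st[i],r)
```

```text
trim side [0.46869574 0.11788764 0.01      ]
trim side [0.56366361 0.09067196 0.01      ]
trim side [0.60332111 0.07812035 0.01      ]
trim scene [0.46508459 0.12038536 0.01      ]
trim scene [0.55259875 0.10483919 0.01      ]
trim scene [0.6085195  0.08459886 0.01      ]
case top [ 0.47411458 -0.0953919   0.05      ]
case top [ 0.44979738 -0.30047249  0.05      ]
case top [ 0.59257012 -0.32081719  0.05      ]
side [  7  10  31  12 131] ((508.76861572265625, 115.21037292480469), (16.648014068603516, 88.19134521484375), 77.75698852539062)
scene [ 3  4 14 17 88] ((500.3606872558594, 114.93380737304688), (17.425479888916016, 89.4780044555664), 78.98834228515625)
```

View pics/c1.png

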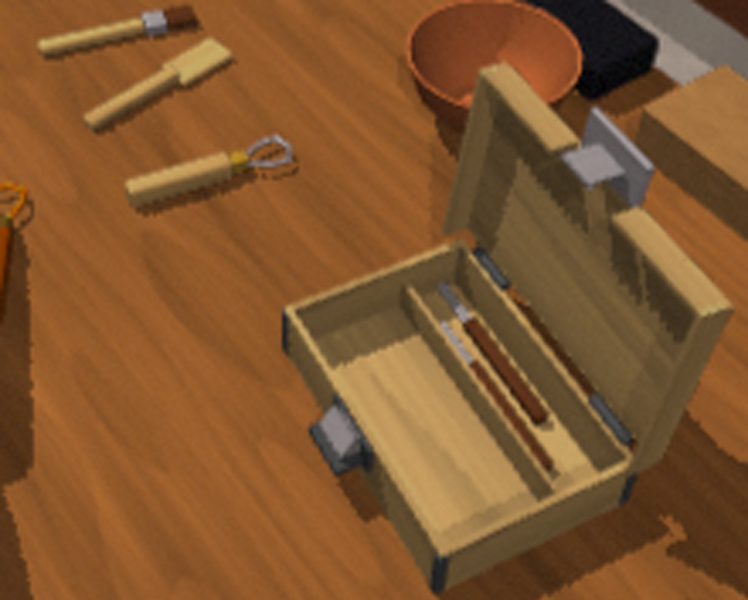

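The crop shows the pale trimmer with its brass ferrule and wire loop at crop (180,180). The paddle and brush are above it and the orange look-alike is at the left edge. The case corners on the top rim are at crop (287,310), (440,560), (632,455) and (462,240).

```bash
cat >> h.py <<'E'
def rel(X,jaw_deg):
    """shift (cm) and z turn in tool axes to reach TCP X pointing down with tool y at world yaw jaw_deg"""
    p,R=pose(); ty=np.radians(jaw_deg); y=np.array([np.cos(ty),np.sin(ty),0]); z=np.array([0,0,-1.]); x=np.cross(y,z)
    T=Rn.from_matrix(np.c_[x,y,z])
    return (R.inv().apply(np.array(X)-p)*100).round(2),(R.inv()*T).as_rotvec().round(3)
E
python3 - <<'E'
from h import *
s=K("side")
C=[ray(s,225+u/3.4,140+v/3.4,.05)[:2] for u,v in((287,310),(440,560),(632,455),(462,240))]
for i in range(4): 
    d=C[(i+1)%4]-C[i]; print(C[i].round(4),np.linalg.norm(d).round(4),np.degrees(np.arctan2(d[1],d[0])).round(1))
print("centre",np.mean(C,0))
print(rel([.505,.115,.18],76.5))
E
```

```text
[ 0.4833 -0.0837] 0.2182 -99.0
[ 0.4492 -0.2992] 0.1514 -5.2
[ 0.6    -0.3129] 0.2117 82.0
[ 0.6295 -0.1033] 0.1475 172.4
centre [ 0.54052773 -0.19978767]
(array([-43.93, -30.  ,   6.99]), array([-0.001, -0.   , -0.099]))
```

apply_moves:
  moves:
    - [[-22,-15,3.5,0,0,-0.05,1],[-43.9,-30,7,0,0,-0.099,1],[-43.9,-30,7,0,0,-0.099,1],[-43.9,-30,7,0,0,-0.099,1],[-43.9,-30,7,0,0,-0.099,1],[-43.9,-30,7,0,0,-0.099,1],[-43.9,-30,7,0,0,-0.099,1],[-43.9,-30,7,0,0,-0.099,1]]

```text
time_s: 0.95
eef_pos: [0.4254, 0.2224, 0.1979]
eef_rot: [0.0, 0.118, 0.993, 0.0]
wrist_force: [0.4, 0.7, -0.2]
opening: 1.002
```

Run:
```python
from h import *
print(rel([.505,.115,.18],76.5),pose()[0])
```

```text
(array([-10.25,  -8.58,   1.79]), array([ 0.,  0., -0.])) [0.42539538 0.22240214 0.19787439]
```

apply_moves:
  moves:
    - [[-10.3,-8.6,1.8,0,0,0,1],[-10.3,-8.6,1.8,0,0,0,1],[-10.3,-8.6,1.8,0,0,0,1],[-10.3,-8.6,1.8,0,0,0,1],[-10.3,-8.6,1.8,0,0,0,1]]

```text
time_s: 1.45
eef_pos: [0.5045, 0.1159, 0.1796]
eef_rot: [-0.001, 0.119, 0.993, 0.0]
wrist_force: [-0.5, 0.6, -0.1]
opening: 1.002
```

Run:
```python
from h import *
k,im=snap("wrist","w1.png"); print(pose()[0])
print(proj(k,[.505,.115,.02]))
a=cv2.cvtColor(im,cv2.COLOR_RGB2HSV); m=((a[...,2]>150)&(a[...,1]<150)).astype(np.uint8)
N,l,st,ce=cv2.connectedComponentsWithStats(m)
for i in range(1,N):
    if st[i,4]>300:
        y,x=np.nonzero(l==i); P=np.array([ray(k,q,w,.018)[:2] for q,w in zip(x,y)])
        print(st[i],cv2.minAreaRect((P*1000).astype(np.float32)))
```

```text
[0.50410413 0.1167697  0.17971314]
(np.float64(313.7275827296237), np.float64(191.99522943876804))
[  0   0 123  30 803] ((323.4358825683594, -38.82631301879883), (97.6514663696289, 12.581812858581543), 82.89805603027344)
[373   4 103  32 573] ((390.81085205078125, 227.9542694091797), (78.2968978881836, 11.328531265258789), 89.31946563720703)
[ 241   12  284   77 1828] ((406.8006896972656, 190.58334350585938), (224.2267303466797, 13.226968765258789), 89.92814636230469)
[ 331   44  155   52 2353] ((424.0563659667969, 210.55938720703125), (122.43209838867188, 23.41789436340332), 87.76441192626953)
[   0   72  172   64 2201] ((393.8652648925781, -49.94221496582031), (23.339757919311523, 154.02175903320312), 0.3111799955368042)
[452  80  69  24 465] ((459.0347900390625, 269.322265625), (54.34359359741211, 10.575179100036621), 89.46793365478516)
[   0   95  264   70 3093] ((421.626708984375, -21.16961669921875), (228.79949951171875, 30.427459716796875), 86.89584350585938)
[ 521  112   44  134 2485] ((544.0415649414062, 310.63970947265625), (21.838653564453125, 117.74444580078125), 76.6122
[... 328 characters left out ...]
, (16.478689193725586, 73.42768859863281), 13.574736595153809)
[ 333  205   92   30 1164] ((542.0554809570312, 165.05453491210938), (22.51738929748535, 82.83485412597656), 0.5492286682128906)
[ 86 215  37  42 914] ((500.8518981933594, -81.75727844238281), (29.147981643676758, 38.8494758605957), 81.83712768554688)
[   0  224  104  105 7041] ((523.6756591796875, -144.19667053222656), (98.95346069335938, 107.14324188232422), 65.30831146240234)
[ 209  308  205   43 1183] ((640.5519409179688, 77.23419189453125), (206.4630126953125, 14.589017868041992), 87.6703109741211)
[ 239  320  183   43 1007] ((659.4139404296875, 92.96328735351562), (12.018431663513184, 186.0120086669922), 1.1957778930664062)
```

View pics/w1.png

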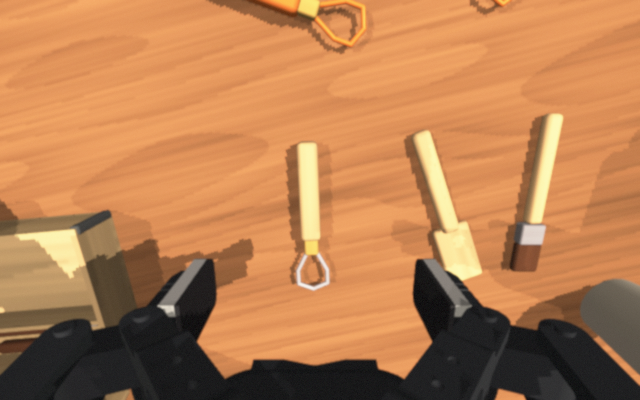

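The wrist view shows the trimmer's handle running from pixel (307,143) to (311,240), with the loop tip at (313,288). The paddle and brush are well to the right.

Run:
```python
from h import *
k=K("wrist")
a,b,c=[ray(k,*p) for p in((307,144,.018),(311,240,.018),(313,287,.008))]
d=b-a; print(a,b,c,np.linalg.norm(d),np.degrees(np.arctan2(d[1],d[0])),np.degrees(np.arctan2(*(c-a)[[1,0]])))
m=(a+b)/2; print(m); th=np.degrees(np.arctan2(*(c-a)[[1,0]]))
print(rel([m[0],m[1],.026],th+90),pose()[0])
```

```text
[0.46340799 0.11996824 0.018     ] [0.54856536 0.10267061 0.018     ] [0.60152838 0.09169977 0.008     ] 0.08689641495370218 -11.482017251448474 -11.566727572050224
[0.50598667 0.11131942 0.018     ]
(array([-0.33, -0.49, 15.37]), array([ 0.   , -0.001, -0.034])) [0.50410413 0.1167697  0.17971314]
```

apply_moves:
  moves:
    - [[-0.3,-0.5,5,0,0,-0.034,0.7],[-0.3,-0.5,10,0,0,-0.034,0.7],[-0.3,-0.5,13.5,0,0,-0.034,0.7],[-0.3,-0.5,15.4,0,0,-0.034,0.7],[-0.3,-0.5,15.4,0,0,-0.034,0.7]]

```text
time_s: 2.0
eef_pos: [0.503, 0.1124, 0.0234]
eef_rot: [-0.003, 0.1, 0.995, -0.0]
wrist_force: [-0.0, 0.1, 0.0]
opening: 0.698
```

apply_moves:
  moves:
    - [[0,0,0,0,0,0,0],[0,0,0,0,0,0,0],[0,0,0,0,0,0,0],[0,0,0,0,0,0,0],[0,0,0,0,0,0,0],[0,0,0,0,0,0,0],[0,0,0,0,0,0,0],[0,0,0,0,0,0,0]]

```text
time_s: 2.8
eef_pos: [0.5079, 0.1113, 0.0281]
eef_rot: [0.002, 0.101, 0.995, 0.0]
wrist_force: [-0.7, 1.9, 6.7]
opening: 0.189
```

Run:
```python
from h import *
y=np.radians(-7.8); c=np.array([.5405,-.1998]); Rc=np.array([[np.cos(y),-np.sin(y)],[np.sin(y),np.cos(y)]])
t=c+Rc@[-.025,.027]; print(t); print(rel([t[0],t[1],.16],-7.8))
```

```text
[ 0.51939562 -0.16965692]
(array([ -6.8 , -27.28, -13.2 ]), array([0.003, 0.002, 1.505]))
```

apply_moves:
  moves:
    - [[0,0,-1,0,0,0,0],[0,0,-4,0,0,0,0],[0,0,-8,0,0,0,0],[0,0,-12,0,0,0,0],[0,0,-14,0,0,0,0],[0,0,-14,0,0,0,0]]

```text
time_s: 3.4
eef_pos: [0.5091, 0.1109, 0.1708]
eef_rot: [0.004, 0.101, 0.995, 0.0]
wrist_force: [0.5, -0.3, -0.2]
opening: 0.188
```

Run:
```python
from h import *
y=np.radians(-7.8); c=np.array([.5405,-.1998]); Rc=np.array([[np.cos(y),-np.sin(y)],[np.sin(y),np.cos(y)]])
t=c+Rc@[-.025,.027]; print(t); print(rel([t[0],t[1],.16],-7.8),get_obs()["opening"])
```

```text
[ 0.51939562 -0.16965692]
(array([ -6.63, -27.28,   1.09]), array([0.008, 0.006, 1.505])) 0.1875299819758801
```

apply_moves:
  moves:
    - [[0,-1,0,0,0,0.15,0],[0,-2,0,0,0,0.3,0],[0,-3,0,0,0,0.45,0],[0,-4,0,0,0,0.6,0],[-1,-5,0,0,0,0.75,0],[-2,-7,0,0,0,0.9,0],[-3,-10,0,0,0,1.05,0],[-4,-14,0,0,0,1.2,0]]

```text
time_s: 4.2
eef_pos: [0.5169, -0.0342, 0.1649]
eef_rot: [-0.001, 0.647, 0.763, -0.0]
wrist_force: [0.7, 0.1, -0.4]
opening: 0.192
```

Run:
```python
from h import *
print(rel([.5194,-.1697,.14],-7.8),get_obs()["opening"],pose()[0])
```

```text
(array([-13.41,  -1.97,   2.48]), array([-0.002, -0.001,  0.301])) 0.19201269416612857 [ 0.51686974 -0.03419647  0.16488846]
```

apply_moves:
  moves:
    - [[-3,-0.5,1,0,0,0.15,0],[-7,-1,1.5,0,0,0.3,0],[-11,-1.6,2,0,0,0.3,0],[-13.4,-2,2.5,0,0,0.3,0],[-13.4,-2,2.5,0,0,0.3,0],[-13.4,-2,2.5,0,0,0.3,0]]

```text
time_s: 4.8
eef_pos: [0.5194, -0.1695, 0.1399]
eef_rot: [-0.001, 0.752, 0.659, -0.0]
wrist_force: [-0.9, 0.7, 0.1]
opening: 0.193
```

Run:
```python
from h import *
print(rel([.5194,-.1697,.036],-7.8),get_obs()["opening"],pose()[0])
k,im=snap("wrist","w2.png"); snap("side","s2.png")
y=np.radians(-7.8); c=np.array([.5405,-.1998]); Rc=np.array([[np.cos(y),-np.sin(y)],[np.sin(y),np.cos(y)]])
im=cv2.cvtColor(im,cv2.COLOR_RGB2BGR)
for n in((-.075,-.11),(-.075,.11),(.075,.11),(.075,-.11)):
    u,v=proj(k,[*(c+Rc@n),.05]); print(n,u,v); cv2.circle(im,(int(u),int(v)),4,(255,0,255),1)
s=cv2.imread("pics/s2.png")[120:340,180:480]
cv2.imwrite("pics/m2.png",np.vstack([cv2.resize(im,(480,300)),cv2.resize(s,(409,300))[:, :409] if 0 else cv2.copyMakeBorder(cv2.resize(s,(409,300)),0,0,0,71,0)]))
```

```text
(array([-0.04,  0.02, 10.39]), array([-0.002, -0.001,  0.004])) 0.1925983513166692 [ 0.51943209 -0.16946118  0.13989557]
(-0.075, -0.11) 250.23879481432564 382.17759525304257
(-0.075, 0.11) 231.9076809698384 84.41375606631748
(0.075, 0.11) 482.5102061523303 85.29586907472466
(0.075, -0.11) 442.02922357905646 383.09046880214714
```

View pics/m2.png

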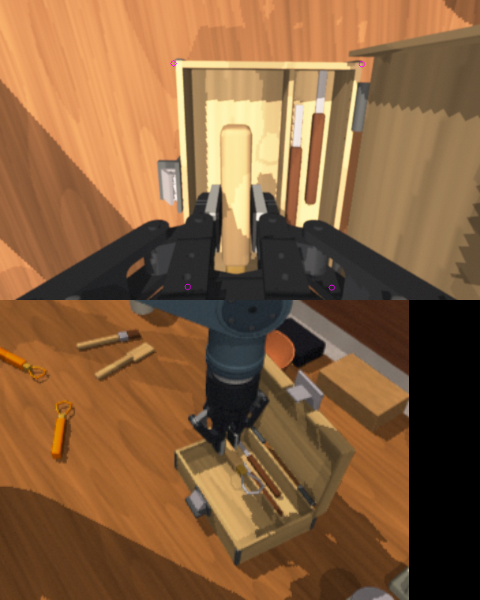

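The gripper is over the front lane. The handle is parallel to the lane at montage x 236, and the lane spans 190–285. The predicted rim corners lie within a few mm of the real ones, so I'm lowering.

apply_moves:
  moves:
    - [[0,0,4,0,0,0,0],[0,0,7,0,0,0,0],[0,0,9,0,0,0,0],[0,0,10,0,0,0,0],[0,0,10.6,0,0,0,0],[0,0,10.6,0,0,0,0]]

```text
time_s: 5.5
eef_pos: [0.5206, -0.1691, 0.0351]
eef_rot: [-0.0, 0.752, 0.66, -0.0]
wrist_force: [0.1, -0.1, -0.9]
opening: 0.189
```

apply_moves:
  moves:
    - [[0,0,0,0,0,0,0.4],[0,0,0,0,0,0,0.4],[0,0,0,0,0,0,0.4],[0,0,0,0,0,0,0.4],[0,0,-2,0,0,0,0.4],[0,0,-6,0,0,0,0.4],[0,0,-10,0,0,0,0.4],[0,0,-14,0,0,0,0.4]]

```text
time_s: 6.3
eef_pos: [0.5202, -0.1696, 0.1767]
eef_rot: [-0.0, 0.752, 0.659, -0.0]
wrist_force: [0.9, -1.0, 1.4]
opening: 0.397
```

Run:
```python
from h import *
print(pose()[0]); k,im=snap("wrist","w3.png"); snap("side","s3.png"); snap("scene","c3.png")
s=cv2.imread("pics/s3.png")[130:330,270:470]; c=cv2.imread("pics/c3.png")[160:260,220:420]
w=cv2.imread("pics/w3.png")
cv2.imwrite("pics/m3.png",np.hstack([cv2.resize(s,(400,400),interpolation=cv2.INTER_CUBIC),np.vstack([cv2.resize(w,(400,250)),cv2.resize(c,(300,150))if 0 else cv2.copyMakeBorder(cv2.resize(c,(300,150)),0,0,0,100,0)])]))
```

```text
[ 0.52015329 -0.16962756  0.17666247]
```

View pics/m3.png

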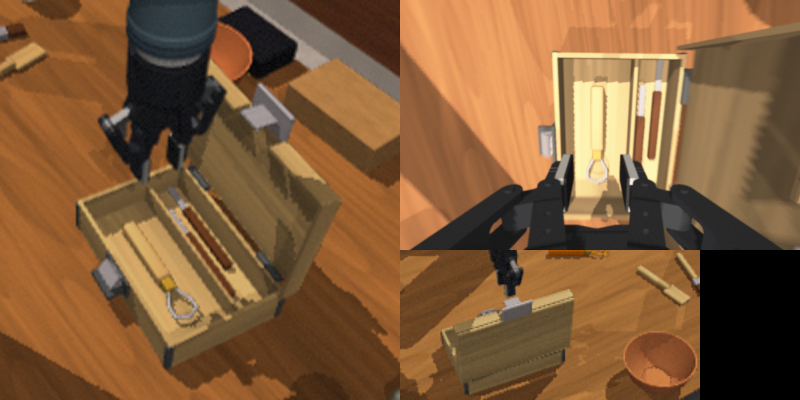

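The trimmer lies in the front lane, released, loop towards the case's -y end. The lid is still open, with its ledge at side crop (275,110). Next I'll get the lid angle from the ledge's free edge.

```bash
cat >> h.py <<'E'
yaw=np.radians(-7.8); cc=np.array([.5405,-.1998])
def W(x,y,z): return np.array([cc[0]+np.cos(yaw)*x-np.sin(yaw)*y, cc[1]+np.sin(yaw)*x+np.cos(yaw)*y, z])
def lidpt(r,y,h,a): # point at radius r, height h over axis when level
    return W(.078-r*np.cos(a)+h*np.sin(a), y, .05+r*np.sin(a)+h*np.cos(a))
E
python3 - <<'E'
from h import *
k=K("wrist")
for p in((245,85),(456,88)): print(ray(k,*p,.05))
print("pred",W(-.075,.11,.05),W(.075,.11,.05))
s=K("side");c=K("scene")
for a in(1.5,1.55,1.6,1.65,1.7,1.75):
    print(a,*[np.round(proj(q,lidpt(.19,y,.006,a))) for q in(s,c) for y in(.03,-.03)])
im=cv2.imread("pics/scene0.png")[180:230,270:330].astype(int)
m=((im.max(2)-im.min(2))<35)&(im.max(2)>110); n,l,st,ce=cv2.connectedComponentsWithStats(m.astype(np.uint8)); i=1+st[1:,4].argmax()
print(st[i]+[270,180,0,0,0]); y,x=np.nonzero(l==i); print(cv2.boxPoints(cv2.minAreaRect(np.c_[x+270,y+180].astype(np.float32))))
E
```

```text
[ 0.48561259 -0.08108462  0.05      ]
[ 0.63388461 -0.10262061  0.05      ]
pred [ 0.48112262 -0.08063907  0.05      ] [ 0.6297348  -0.10099641  0.05      ]
1.5 [387. 175.] [405. 194.] [303. 186.] [283. 192.]
1.55 [391. 174.] [409. 192.] [304. 188.] [284. 194.]
1.6 [395. 172.] [412. 191.] [306. 190.] [285. 197.]
1.65 [399. 171.] [416. 189.] [307. 193.] [287. 199.]
1.7 [402. 170.] [420. 188.] [308. 195.] [288. 202.]
1.75 [406. 170.] [423. 187.] [310. 198.] [289. 204.]
[288 192  20   9  76]
[[286.37616 194.58717]
 [305.73395 188.77983]
 [307.41284 194.37617]
 [288.05505 200.18352]]
```

```bash
sed -i 's/cc=np.array(.*/cc=np.array([.5425,-.2])/' h.py
python3 - <<'E'
from h import *
print(W(.145,0,.33),lidpt(.19,0,.008,1.65),rel(W(.145,0,.33),-7.8))
E
```

```text
[ 0.68615844 -0.21967876  0.33      ] [ 0.64257335 -0.21370834  0.23877139] (array([ -2.74,  16.97, -14.99]), array([0.007, 0.003, 0.005]))
```

apply_moves:
  moves:
    - [[0,0,-5,0,0,0,0],[0,0,-10,0,0,0,0],[-0.5,2,-15,0,0,0,0],[-1.5,7,-15,0,0,0,0],[-2.7,12,-15,0,0,0,0],[-2.7,17,-15,0,0,0,0],[-2.7,17,-15,0,0,0,0],[-2.7,17,-15,0,0,0,0]]

```text
time_s: 7.25
eef_pos: [0.6855, -0.2185, 0.3207]
eef_rot: [-0.003, 0.752, 0.659, -0.001]
wrist_force: [0.2, -0.1, -0.5]
opening: 0.001
```

Run:
```python
from h import *
print(rel(W(.145,0,.236),-7.8),get_obs()["opening"])
```

```text
(array([-0.12,  0.13,  8.47]), array([-0.006, -0.002,  0.005])) 0.0006865940339131998
```

apply_moves:
  moves:
    - [[0,0,3,0,0,0,0],[0,0,6,0,0,0,0],[0,0,8.5,0,0,0,0],[0,0,8.5,0,0,0,0],[0,0,8.5,0,0,0,0]]

```text
time_s: 7.75
eef_pos: [0.6846, -0.2185, 0.2411]
eef_rot: [0.0, 0.752, 0.659, -0.0]
wrist_force: [0.9, -0.5, 0.8]
opening: 0.005
```

Run:
```python
from h import *
snap("side","s4.png"); snap("scene","c4.png")
s=cv2.imread("pics/s4.png")[80:280,300:500]; c=cv2.imread("pics/c4.png")[110:260,220:370]
cv2.imwrite("pics/m4.png",np.hstack([cv2.resize(s,(400,400),interpolation=cv2.INTER_CUBIC),cv2.resize(c,(400,400),interpolation=cv2.INTER_CUBIC)]))
print(pose()[0],get_obs()["wrist_force"])
```

```text
[ 0.68594988 -0.21906935  0.24312226] [-0.27801278 -0.13526289 -0.80931392]
```

View pics/m4.png

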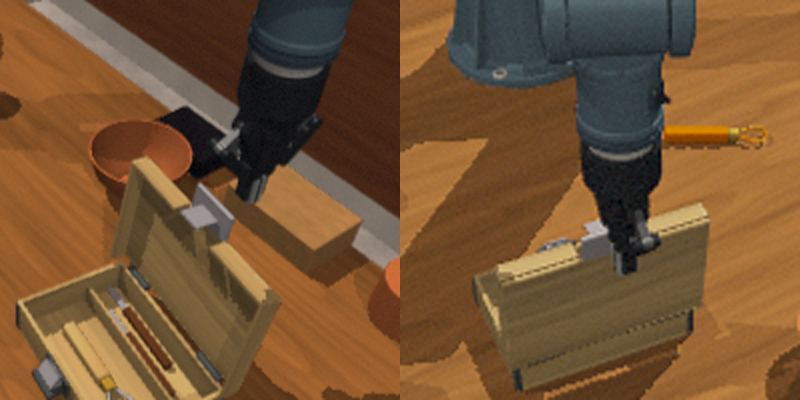

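The closed fingertips stand just behind the ledge, with a gap of about 30 mm, and the jaw direction is along the case's x. Now the arc.

Run:
```python
from h import *
p,R=pose(); d=p[:2]-cc; cx=np.cos(yaw)*d[0]+np.sin(yaw)*d[1]; print("case x",cx,p[2], "case y",-np.sin(yaw)*d[0]+np.cos(yaw)*d[1])
for a in np.arange(1.65,.1,-.1):
    r=.175+.01*(1.65-a)/1.65
    x=.078-r*np.cos(a)+.008*np.sin(a)+.0145; z=.05+r*np.sin(a)+.008*np.cos(a)+.019
    print(round(a,2),"y %.1f z %.1f"%((x-cx)*100,(p[2]-z)*100),"abs",round(x,3),round(z,3))
```

```text
case x 0.14471066903986674 0.24312225502583842 case y 0.0005754612246020169
1.65 y -3.0 z 0.0 abs 0.114 0.243
1.55 y -4.8 z -0.2 abs 0.097 0.245
1.45 y -6.6 z -0.2 abs 0.079 0.245
1.35 y -8.3 z -0.0 abs 0.062 0.243
1.25 y -10.1 z 0.3 abs 0.044 0.24
1.15 y -11.8 z 0.8 abs 0.027 0.235
1.05 y -13.4 z 1.5 abs 0.011 0.228
0.95 y -15.0 z 2.4 abs -0.005 0.219
0.85 y -16.5 z 3.4 abs -0.02 0.209
0.75 y -17.9 z 4.5 abs -0.034 0.198
0.65 y -19.2 z 5.8 abs -0.047 0.185
0.55 y -20.3 z 7.2 abs -0.058 0.171
0.45 y -21.3 z 8.8 abs -0.068 0.155
0.35 y -22.1 z 10.4 abs -0.077 0.139
0.25 y -22.8 z 12.1 abs -0.083 0.122
0.15 y -23.3 z 13.9 abs -0.088 0.104
```

apply_moves:
  moves:
    - [[0,-0.7,0,0,0,0,0],[0,-1.4,0,0,0,0,0],[0,-2.1,0,0,0,0,0],[0,-2.6,0,0,0,0,0],[0,-3.1,0,0,0,0,0],[0,-3.6,0,0,0,0,0]]

```text
time_s: 8.45
eef_pos: [0.6495, -0.214, 0.2404]
eef_rot: [0.0, 0.752, 0.659, 0.0]
wrist_force: [0.8, 0.8, -0.1]
opening: -0.004
```

apply_moves:
  moves:
    - [[0,-0.6,-0.1,0,0,0,0],[0,-1.2,-0.1,0,0,0,0],[0,-2.1,-0.2,0,0,0,0],[0,-3.0,-0.2,0,0,0,0],[0,-3.8,-0.1,0,0,0,0],[0,-4.7,0,0,0,0,0],[0,-5.6,0.1,0,0,0,0],[0,-6.5,0.3,0,0,0,0]]

```text
time_s: 9.25
eef_pos: [0.5846, -0.2054, 0.237]
eef_rot: [0.0, 0.752, 0.659, 0.0]
wrist_force: [1.2, 0.1, 0.1]
opening: 0.002
```

Run:
```python
from h import *
snap("side","s5.png")
cv2.imwrite("pics/m5.png",cv2.resize(cv2.imread("pics/s5.png")[80:320,280:480],None,fx=2,fy=2))
print(get_obs()["wrist_force"])
```

```text
[ 0.91804185 -0.22695087 -0.06627301]
```

View pics/m5.png

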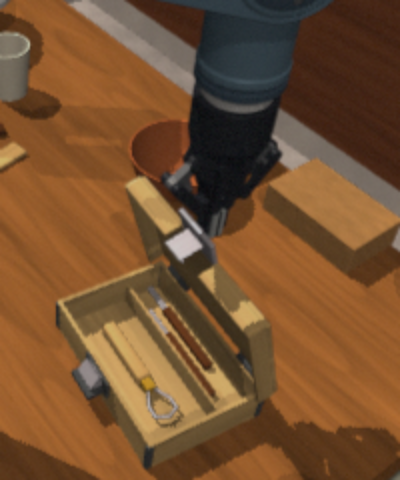

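The lid follows the fingers down; the trimmer lies untouched in the lane. Continuing along the arc.

apply_moves:
  moves:
    - [[0,-0.8,0.2,0,0,0,0],[0,-1.7,0.5,0,0,0,0],[0,-2.5,0.8,0,0,0,0],[0,-3.3,1.2,0,0,0,0],[0,-4.1,1.6,0,0,0,0],[0,-4.9,2.1,0,0,0,0],[0,-5.7,2.6,0,0,0,0],[0,-6.4,3.1,0,0,0,0]]

```text
time_s: 10.1
eef_pos: [0.5212, -0.197, 0.2056]
eef_rot: [0.0, 0.752, 0.659, 0.0]
wrist_force: [2.0, 0.5, 0.8]
opening: 0.002
```

apply_moves:
  moves:
    - [[0,-0.7,0.5,0,0,0,0],[0,-1.4,1.1,0,0,0,0],[0,-2.1,1.7,0,0,0,0],[0,-2.7,2.4,0,0,0,0],[0,-3.3,3.1,0,0,0,0],[0,-3.8,3.8,0,0,0,0],[0,-4.3,4.6,0,0,0,0],[0,-4.8,5.4,0,0,0,0]]

```text
time_s: 10.9
eef_pos: [0.4738, -0.1907, 0.1514]
eef_rot: [-0.0, 0.752, 0.659, -0.0]
wrist_force: [1.2, 1.6, 1.5]
opening: -0.002
```

Run:
```python
from h import *
p,R=pose(); d=p[:2]-cc; print("case x",np.cos(yaw)*d[0]+np.sin(yaw)*d[1],p[2],"y",-np.sin(yaw)*d[0]+np.cos(yaw)*d[1],get_obs()["wrist_force"])
```

```text
case x -0.06935176336789645 0.15141060884758403 y -9.661004823365016e-05 [1.20261237 1.55000654 1.45295079]
```

apply_moves:
  moves:
    - [[0,-0.3,0.5,0,0,0,0],[0,-0.6,1.0,0,0,0,0],[0,-0.9,1.5,0,0,0,0],[0,-1.1,2.0,0,0,0,0],[0,-1.3,2.5,0,0,0,0],[0,-1.5,3.0,0,0,0,0],[0,-1.6,3.4,0,0,0,0],[0,-1.6,3.4,0,0,0,0]]

```text
time_s: 11.7
eef_pos: [0.4579, -0.1886, 0.1174]
eef_rot: [-0.001, 0.752, 0.659, -0.0]
wrist_force: [1.6, -1.4, 1.9]
opening: 0.001
```

apply_moves:
  moves:
    - [[0,0,0.1,0,0,0,0],[0,0,0.2,0,0,0,0],[0,0,0.3,0,0,0,0],[0,0,0.4,0,0,0,0],[0,0,0.5,0,0,0,0],[0,0,0.6,0,0,0,0],[0,0,0.6,0,0,0,0]]

```text
time_s: 12.4
eef_pos: [0.4583, -0.1886, 0.1119]
eef_rot: [-0.0, 0.752, 0.659, -0.0]
wrist_force: [-0.5, 0.3, 3.3]
opening: -0.0
```

apply_moves:
  moves:
    - [[0,0,0.05,0,0,0,0],[0,0,0.1,0,0,0,0],[0,0,0.15,0,0,0,0],[0,0,0.2,0,0,0,0],[0,0,0.25,0,0,0,0],[0,0,0.3,0,0,0,0],[0,0,0.3,0,0,0,0]]

```text
time_s: 13.1
eef_pos: [0.4584, -0.1888, 0.109]
eef_rot: [-0.0, 0.752, 0.659, -0.0]
wrist_force: [-1.3, 0.1, 3.0]
opening: 0.0
```

apply_moves:
  moves:
    - [[0,0,0.05,0,0,0,0],[0,0,0.1,0,0,0,0],[0,0,0.15,0,0,0,0],[0,0,0.2,0,0,0,0],[0,0,0.25,0,0,0,0],[0,0,0.3,0,0,0,0],[0,0,0.3,0,0,0,0]]

```text
time_s: 13.8
eef_pos: [0.4584, -0.1888, 0.106]
eef_rot: [-0.0, 0.752, 0.659, -0.0]
wrist_force: [-1.9, 0.4, 2.9]
opening: -0.001
```

apply_moves:
  moves:
    - [[0,0,0.05,0,0,0,0],[0,0,0.1,0,0,0,0],[0,0,0.15,0,0,0,0],[0,0,0.2,0,0,0,0],[0,0,0.25,0,0,0,0],[0,0,0.25,0,0,0,0]]

```text
time_s: 14.4
eef_pos: [0.4584, -0.1887, 0.1035]
eef_rot: [-0.0, 0.752, 0.659, -0.0]
wrist_force: [-1.9, 0.2, 2.3]
opening: 0.001
```

apply_moves:
  moves:
    - [[0,0,0.05,0,0,0,0],[0,0,0.1,0,0,0,0],[0,0,0.15,0,0,0,0],[0,0,0.2,0,0,0,0],[0,0,0.25,0,0,0,0],[0,0,0.25,0,0,0,0]]

```text
time_s: 15.0
eef_pos: [0.4584, -0.1887, 0.101]
eef_rot: [-0.0, 0.752, 0.659, 0.0]
wrist_force: [-1.8, 0.1, 2.3]
opening: 0.004
```

apply_moves:
  moves:
    - [[0,0,0.05,0,0,0,0],[0,0,0.1,0,0,0,0],[0,0,0.15,0,0,0,0],[0,0,0.2,0,0,0,0],[0,0,0.25,0,0,0,0],[0,0,0.25,0,0,0,0]]

```text
time_s: 15.6
eef_pos: [0.4584, -0.1887, 0.0985]
eef_rot: [-0.0, 0.752, 0.659, -0.0]
wrist_force: [-1.8, 1.3, 3.9]
opening: 0.002
```

Force may be starting to rise; going on in small steps.

apply_moves:
  moves:
    - [[0,0,0.05,0,0,0,0],[0,0,0.1,0,0,0,0],[0,0,0.15,0,0,0,0],[0,0,0.2,0,0,0,0],[0,0,0.2,0,0,0,0]]

```text
time_s: 16.1
eef_pos: [0.4582, -0.1888, 0.097]
eef_rot: [-0.0, 0.752, 0.659, -0.0]
wrist_force: [-4.7, 0.7, 7.9]
opening: -0.002
```

apply_moves:
  moves:
    - [[0,0,0.05,0,0,0,0],[0,0,0.1,0,0,0,0],[0,0,0.15,0,0,0,0],[0,0,0.15,0,0,0,0]]

```text
time_s: 16.5
eef_pos: [0.458, -0.1887, 0.0956]
eef_rot: [-0.0, 0.752, 0.659, -0.0]
wrist_force: [-6.1, 1.3, 10.1]
opening: 0.0
```

apply_moves:
  moves:
    - [[0,0,0.05,0,0,0,0],[0,0,0.1,0,0,0,0],[0,0,0.1,0,0,0,0]]

```text
time_s: 16.8
eef_pos: [0.4579, -0.1887, 0.0946]
eef_rot: [-0.001, 0.752, 0.659, -0.0]
wrist_force: [-6.1, 1.2, 9.9]
opening: 0.001
```

apply_moves:
  moves:
    - [[0,0,0.05,0,0,0,0],[0,0,0.1,0,0,0,0],[0,0,0.1,0,0,0,0]]

```text
time_s: 17.1
eef_pos: [0.4588, -0.189, 0.0936]
eef_rot: [0.001, 0.752, 0.659, 0.0]
wrist_force: [-2.1, -0.2, 7.4]
opening: -0.003
```

apply_moves:
  moves:
    - [[0,0,0.05,0,0,0,0],[0,0,0.1,0,0,0,0],[0,0,0.1,0,0,0,0]]

```text
time_s: 17.4
eef_pos: [0.4586, -0.1888, 0.0919]
eef_rot: [0.0, 0.752, 0.659, 0.0]
wrist_force: [0.3, 0.8, -0.8]
opening: 0.001
```

apply_moves:
  moves:
    - [[0,0,0.05,0,0,0,0],[0,0,0.1,0,0,0,0],[0,0,0.1,0,0,0,0]]

```text
time_s: 17.7
eef_pos: [0.4582, -0.1886, 0.0907]
eef_rot: [-0.0, 0.752, 0.659, -0.0]
wrist_force: [0.1, 1.2, -0.6]
opening: 0.003
```

The force dropped from about 10 N to 0, which is the click. I'll press 1 mm more to be sure the tongue is seated, then lift gently.

apply_moves:
  moves:
    - [[0,0,0.05,0,0,0,0],[0,0,0.1,0,0,0,0],[0,0,0.1,0,0,0,0],[0,0,0.1,0,0,0,0]]

```text
time_s: 18.1
eef_pos: [0.4584, -0.1887, 0.0901]
eef_rot: [-0.0, 0.752, 0.659, -0.0]
wrist_force: [-0.6, 0.2, 0.2]
opening: -0.0
```

apply_moves:
  moves:
    - [[0,0,-0.2,0,0,0,0],[0,0,-0.5,0,0,0,0],[0,0,-1,0,0,0,0],[0,0,-2,0,0,0,0],[0,0,-5,0,0,0,0],[0,0,-9,0,0,0,0],[0,0,-12,0,0,0,0],[0,0,-12,0,0,0,0]]

```text
time_s: 18.9
eef_pos: [0.461, -0.1905, 0.216]
eef_rot: [0.005, 0.752, 0.659, 0.001]
wrist_force: [0.4, -0.3, -0.1]
opening: 0.003
```

Run:
```python
from h import *
snap("side","s6.png"); snap("scene","c6.png")
s=cv2.imread("pics/s6.png")[130:330,250:450]; c=cv2.imread("pics/c6.png")[130:270,220:360]
cv2.imwrite("pics/m6.png",np.hstack([cv2.resize(s,(400,400),interpolation=cv2.INTER_CUBIC),cv2.resize(c,(400,400),interpolation=cv2.INTER_CUBIC)]))
k=K("side")
for a in (0,.05,.08,.12): print(a,[np.round((np.array(proj(k,lidpt(.158,y,.008,a)))-[250,130])*2) for y in(.118,-.118)])
```

```text
0 [array([111., 194.]), array([212., 352.])]
0.05 [array([111., 189.]), array([213., 348.])]
0.08 [array([111., 187.]), array([214., 345.])]
0.12 [array([112., 183.]), array([215., 342.])]
```

View pics/m6.png

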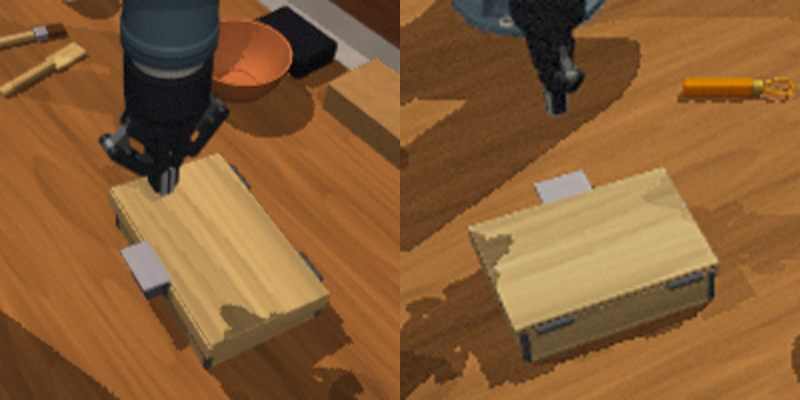

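The lid stays shut with the arm lifted clear. Its front corners at side crop (111,188) and (207,355) match a nearly level lid.

```bash
python3 -c "
from h import *
print(get_obs()['time_s'],get_obs()['wrist_force']); print(hand_in())"
```

```text
19.0 [-0.44357999 -0.15021833 -1.228803  ]
the job is handed in; nothing more can be done
None
```

The trimming tool is in the front lane, the lid is down and latched, and the job was handed in at 19.0 s of the 67 s allowed. `hand_in()` gives no verdict, so the result rests on my own checks.

- **Trimmer:** I gripped the pale loop-ended tool by its handle and laid it lengthwise in the front lane, about 27 mm to the +y side of its centre. A picture after release showed it lying free and the lid still open. The closed lid hid it afterwards, so I have no later view of it.
- **Lid:** I swung the lid down with the closed fingertips and pressed the ledge. The push rose to about 10 N upward and 6 N sideways, then dropped to nearly 0 between TCP heights of 94 and 92 mm, which was the click. The highest total I read was about 12 N, against the 25 N limit. Forces were only read at the end of each call.
- **Shut by itself:** With the arm about 120 mm clear, both camera views showed the lid still closed. From the press height I put it at about 0.08 rad. The picture's two front corners did not settle a finer figure: one fits about 0.07 rad and the other level.
- **Bystanders:** The arm kept clear of them and none looked moved in the pictures, but I did not measure them again. The jar was not in any of the later views.
- **Disagreement:** Two estimates of the case's position differed by about 4 mm. I used the middle, which was well within what the placing and the press needed.

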